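Show a washed sauce pump to the inspection camera

TASK

Take the sauce pump with the long spout out of the drying rack: slide it along its slot to the wide opening and draw it up through there without forcing it. Then show its outlet to the inspection camera: tip the pump back so that its sloping spout points straight into the lens, with the outlet centred in front of the lens about 8 cm away and the tube hanging below, and keep holding it there, still, when you finish. Leave the other pump hanging in its slot, do not touch the camera, and do not disturb the other things on the table.

Things in the scene. Friction and masses are not known exactly. Their poses are not given: they have to be found in the camera images.
- pump_grip (a point): Centre of the wanted pump's head, the point to grasp. Head: a white block 40 mm long (pump x), 26 mm wide (pump y; flat sides, grasp across these), 44 mm high (22 mm above and below this point). Under it a thin neck, then a round cap 44 mm across: cap top 28 mm, cap underside 42 mm below this point. Axes: x towards the spout side, z up along the tube.
- pump_mouth (a point): Outlet at the end of the wanted pump's long spout (13 to 17 mm thick), which slopes down 30 degrees from pump +x. In the pump's axes it lies 53.7 mm towards +x from pump_grip and 10.5 mm below it. Its x axis points out of the outlet along the spout; its y axis is pump y.
- pump_foot (a point): Centre of the underside of the wanted pump's foot valve, 127 mm below pump_grip on the tube's axis. The foot valve is 26 mm across and 20 mm high; the tube above it is 12 mm thick.
- pump: The wanted pump, one rigid piece of about 110 g, told by its block head and long spout. It hangs upright by its cap on the rack's plate, its tube in one of the two slots (either one), spout side roughly towards the slot's closed end. Origin on the tube's axis at the cap's underside, 42 mm below pump_grip; same axes.
- round_pump: The other pump, to be left hanging in the other slot: same cap, tube and foot, but a round knob head 34 mm across that ends 47 mm above the plate, and a short stub spout. Origin at the underside of its cap.
- rack: Fixed steel rack; origin on the table under its centre. Level plate 160 (x) by 240 mm (y), 6 mm thick, top 110 mm above the table. Keyhole slots along rack x at y = +60 and -60 mm: 18 mm wide from x = -27 to the closed end at +60 mm; at the robot's end (-x) each widens to a 36 mm square opening, x = -63 to -27 mm. The tube slides in the slot; the foot valve passes only the opening.
- opening_left (a point): Centre of the square opening of the slot at rack y = +60 mm, level with the plate's top. x axis along the slot, towards its closed end.
- opening_right (a point): Centre of the square opening of the slot at rack y = -60 mm, level with the plate's top. x axis along the slot, towards its closed end.
- camera_stand: Fixed stand of the inspection camera: dark foot plate 100 x 110 x 10 mm, upright post 14 mm thick and 262 mm high; origin on the table under the post. It carries the camera (grey box 52 mm wide, 42 mm high, black lens barrel 34 mm across), which looks level, roughly towards the robot.
- lens (a point): Centre of the front of the camera's lens, 60 mm in front of the post. Its x axis points out of the lens, level, along the line of sight; z is up. Its height differs from start to start, 190 to 230 mm above the table.
- rice_bowl: Bystander: small beige bowl, 93 mm across, 64 mm high, loose. Origin at the centre of its underside.
- dip_cup_c: Bystander: small white portion cup, 76 mm across, 47 mm high, loose. Origin at the centre of its underside.
- tape_roll: Bystander: roll of brown tape lying flat, 92 mm across, 48 mm high, loose. Origin at the centre of its underside.
Mind the look-alikes: they are no part of the job. What is shaped like the pump but green is not meant.

How it is judged:
By the outcome, as a careful person would: the job done as asked, in the order asked, and still so for the second after the job is handed in, while the arm keeps its last pose, push and grip.
It also fails if it takes over 45 s, if anything falls off the work surface, if the arm or the gripper's body presses on something with over 40 N, if the wrist force passes 120 N, or if a joint passes its speed limit or range.

ROBOT

A 6-joint arm with a two-finger parallel gripper is mounted at the origin on a cart in front of the work surface, level with it; the furniture and walls round the work are solid. World frame = base frame: x ahead of the robot, y to its left, z up, the work surface at z = 0. Lengths are in mm, angles in rad, forces in N, time in s.
With the tool pointing down it reaches from about 325 to 900 mm from the base axis. Payload 6.1 kg.
Tool frame: the origin (TCP) lies on the centre line of the jaws, within the pads' length; the fingertips stand robot.tcp_to_tips ahead of it and the grasp point (between the pads) lies 8 mm behind it (robot.tcp_to_tips is the distance from the TCP to the fingertips, in mm); z points along the fingers, y is the line along which they close (so a half turn about z gives the same grasp; the last joint's range is limited). The gripper opens to 85 mm and grips with 20 to 120 N. Pads are 22 mm wide; open, the fingers measure 114 mm over their backs; the gripper's body (76 mm by 85 mm) begins 54 mm behind the grasp point. The pads swing forward as they close: fully open they stand 13 mm farther back than shut.
Start: joints at [-1.406, 0.22, 1.526, -0, 1.395, -0.126], TCP at [179.192, -598.754, 242.3] pointing down, gripper open.
Joint ranges: [-2.98, 2.98], [-0.91, 2.08], [0.09, 2.57], [-1.24, 4.39], [0.2, 2.65], [-2.68, 2.68]. Speed limits (rad/s): [2.57, 2.57, 3.01, 3.14, 3.14, 3.14].

INTERFACE

Orientations are given as a rotation vector (axis times angle).
In Python, from plant import robot gives the robot as it stands. The module is installed in compiled form; this text tells all that it offers.
- The arm moves only by the tool send_rows, never from a script. Its argument "increments" is a list of rows, each an object of numbers: "dx", "dy", "dz": the shift along the tool's x, y, z in mm; "yaw": the turn about the tool's z in degrees; "fingers": the closure, from 0 (fully open) to 1 (shut). A call has exactly 8 rows; each row is the pose to reach, as a shift and turn from the pose commanded when the call began, along the tool's axes at that moment; what a row does not reach only later rows make up. A row lasts 1/8 s, in which the tool goes at most 62.5 mm and 10.7 degrees, less where a joint would pass 70% of its speed; a pose out of reach is approached as far as the arm can. A call with a gripper value outside its range is refused whole. The fingers move at their own pace and stop on an object; "grip_force" is the grip in N (left out, the last holds). Time passes only in rows, so rows that repeat a pose let the fingers close, or fill a call up. It gives the time, the measured TCP pose, the force, the opening and the grip force at its end, in the units of the state.
- robot.get_obs(): the state, without advancing time (a new reading comes with each control period).
- robot.get_image(name): name is "side" or "top"; returns a dict with "img" (400x640x3 uint8, red, green, blue), "fx", "fy", "cx", "cy" (pixels), "position" and "attitude" of the camera in the world. Camera axes: x right, y down, z forward; pixel columns grow to the right and rows downward; lengths in mm; the calibration is good to about 2 mm. A picture is of the moment at which its call begins. There is no depth.
- robot.sign_off(): hands the job in; it is judged then, once.
The state is a dict: "time_s": time; "qpos": joint angles; "qd": joint speeds; "effort": joint torques, N m; "tcp_pos": TCP position; "orientation": TCP orientation; "force": force on the tool from outside, world axes, zero at the start; "wrist_torque": the same for the moment, N m; "opening": opening from 0.0 (shut) to 1.0 (fully open); "gripper_force": force on a finger pad.
Only numpy, scipy, OpenCV 4.12 (cv2) and the standard library are available. Lean on these libraries where they do the work, as an engineer would, in place of code of your own. Each camera call takes 0.05 s, during which the arm holds its last target. There are 200 camera calls.

## Working session

There is one attempt and no reset: what is moved stays moved. The work goes in short steps, Python scripts to look and compute and a tool call to move; the robot and the scene stay as the last step left them, time stands still between calls to the robot, and variables do not carry over. Pictures are saved under pics/ and viewed, at most 10 in all, crops included, and the job is handed in when it is done.

Besides the shell and the picture viewer there is one more tool, called after "Call:" as a command line: name --argument value ..., lists and objects as JSON in quotes. send_rows: Moves the arm, as the interface text tells. Its arguments: {"type":"object","properties":{"increments":{"type":"array","items":{"type":"object","properties":{"dx":{"type":"number"},"dy":{"type":"number"},"dz":{"type":"number"},"yaw":{"type":"number"},"fingers":{"type":"number"}}}},"grip_force":{"type":"number"}},"required":["increments"]}

```bash
mkdir -p pics
cat > h.py <<'E'
import numpy as np, cv2
from scipy.spatial.transform import Rotation as R
from plant import robot
def snap(name, fn=None):
    d=robot.get_image(name)
    if fn: cv2.imwrite('pics/'+fn, cv2.cvtColor(d['img'],cv2.COLOR_RGB2BGR))
    return d
def rot(a):
    a=np.asarray(a,float)
    if a.shape==(3,3): return a
    return (R.from_rotvec(a) if a.size==3 else R.from_quat(a)).as_matrix()
def ray(d,u,v):
    w=rot(d['attitude'])@np.array([(u-d['cx'])/d['fx'],(v-d['cy'])/d['fy'],1.])
    return np.asarray(d['position'],float), w/np.linalg.norm(w)
def onplane(d,u,v,z):
    p,w=ray(d,u,v); return p+w*(z-p[2])/w[2]
def proj(d,P):
    c=rot(d['attitude']).T@(np.asarray(P,float)-d['position']); return d['cx']+d['fx']*c[0]/c[2], d['cy']+d['fy']*c[1]/c[2]
def tri(rays):
    A=sum(np.eye(3)-np.outer(w,w) for p,w in rays); b=sum((np.eye(3)-np.outer(w,w))@p for p,w in rays)
    return np.linalg.solve(A,b)
E
python3 - <<'E'
from h import *
for n in('side','top'):
    d=snap(n,n+'0.png'); print({k:v for k,v in d.items() if k!='img'})
print(robot.get_obs(), robot.tcp_to_tips)
E
```

```text
{'fx': 375.1246166262209, 'fy': 375.1246166262209, 'cx': 314.62613040725125, 'cy': 196.88803866424743, 'position': array([ 72.83754005, 723.23763216, 694.60497188]), 'attitude': array([-0.72639409,  2.42859917, -1.33153634])}
{'fx': 407.1458857600904, 'fy': 407.1458857600904, 'cx': 319.0532113634141, 'cy': 198.95636391942844, 'position': array([ 390.52527012,  -34.90251007, 1256.85085523]), 'attitude': array([-2.12866612,  2.15271996, -0.16462475])}
{'time_s': 0.1, 'qpos': array([-1.40609409e+00,  2.21169107e-01,  1.52752368e+00, -8.27622059e-06,
        1.39470165e+00, -1.26078878e-01]), 'qd': array([ 1.06075127e-03, -1.33805823e-03, -2.35626574e-03, -9.16136621e-04,
       -1.90381866e-05,  8.37848333e-04]), 'effort': array([ 5.76671446e-04, -4.98244464e+01, -3.90546799e+01, -6.27983400e-05,
        5.83082510e-03,  7.09078535e-06]), 'tcp_pos': array([ 179.10520582, -598.2244353 ,  241.28080987]), 'orientation': array([-3.10666434e+00, -4.54891715e-01,  6.74094551e-05]), 'force': array([-0.20284667, -0.17146539,  0.9645265 ]), 'wrist_torque': array([0.04756181, 0.02803303, 0.01397373]), 'gripper_force': 0.0, 'opening': 1.0007835096861202} 11.0
```

View pics/side0.png

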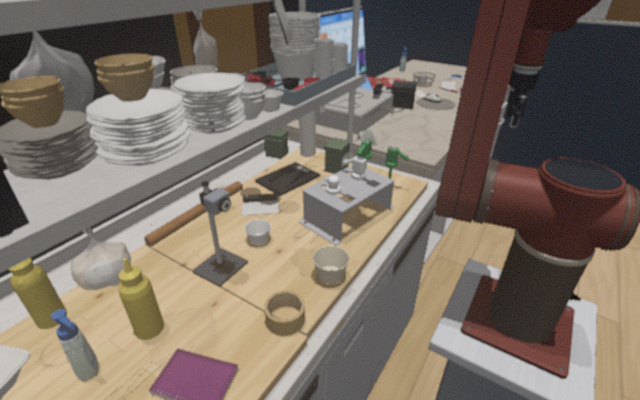

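View pics/top0.png

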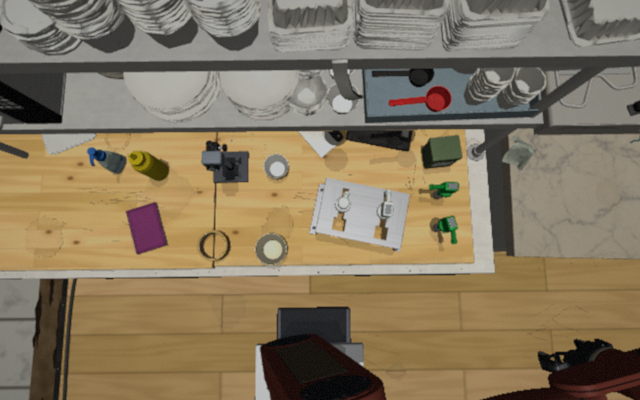

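The side view shows the rack near (348,203) with pumps at (333,185) and (360,168), and the inspection camera at (213,200). In the top view the rack is near (360,213), with pumps at (343,203) and (387,207), and the camera at (228,163). I'll enlarge these next.

Run:
```python
import cv2,numpy as np
t=cv2.imread('pics/top0.png');s=cv2.imread('pics/side0.png')
a=cv2.resize(t[170:255,305:415],None,fx=7,fy=7,interpolation=cv2.INTER_CUBIC)
cv2.imwrite('pics/c1.png',a)
b=cv2.resize(s[145:245,295:400],None,fx=6,fy=6,interpolation=cv2.INTER_CUBIC)
cv2.imwrite('pics/c2.png',b[:600])
c=np.hstack([cv2.resize(s[175:285,185:255],None,fx=5,fy=5,interpolation=cv2.INTER_CUBIC),cv2.resize(t[130:193,195:258],(385,550),interpolation=cv2.INTER_CUBIC)])
c=np.hstack([cv2.resize(s[175:285,185:255],None,fx=5,fy=5,interpolation=cv2.INTER_CUBIC),cv2.copyMakeBorder(cv2.resize(t[130:193,195:258],None,fx=7,fy=7,interpolation=cv2.INTER_CUBIC),0,109,0,0,0)])
cv2.imwrite('pics/c3.png',c);print(a.shape,b.shape,c.shape)
```

```text
(595, 770, 3) (600, 630, 3) (550, 791, 3)
```

View pics/c1.png

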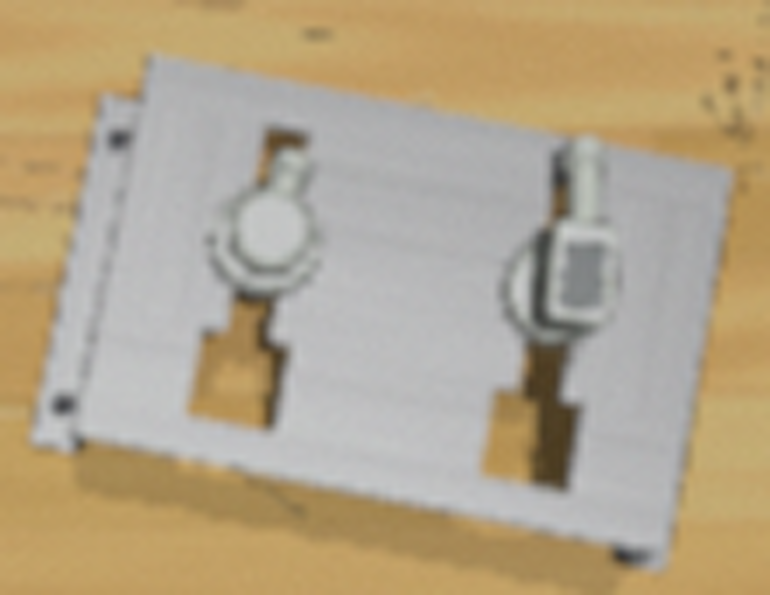

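View pics/c2.png

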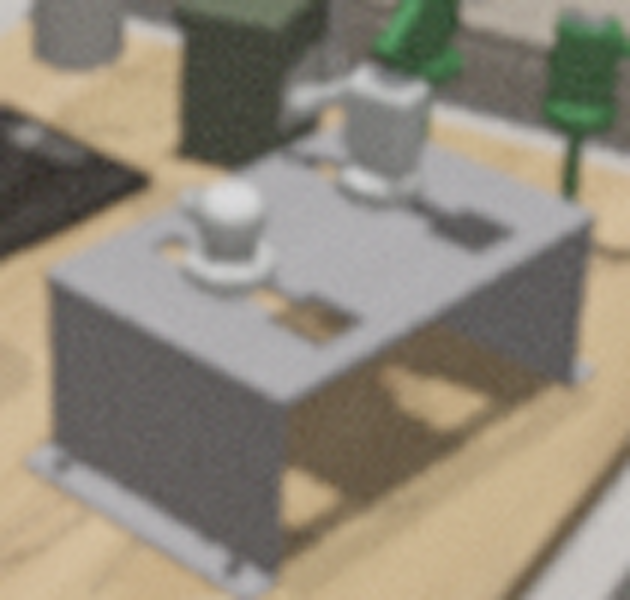

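View pics/c3.png

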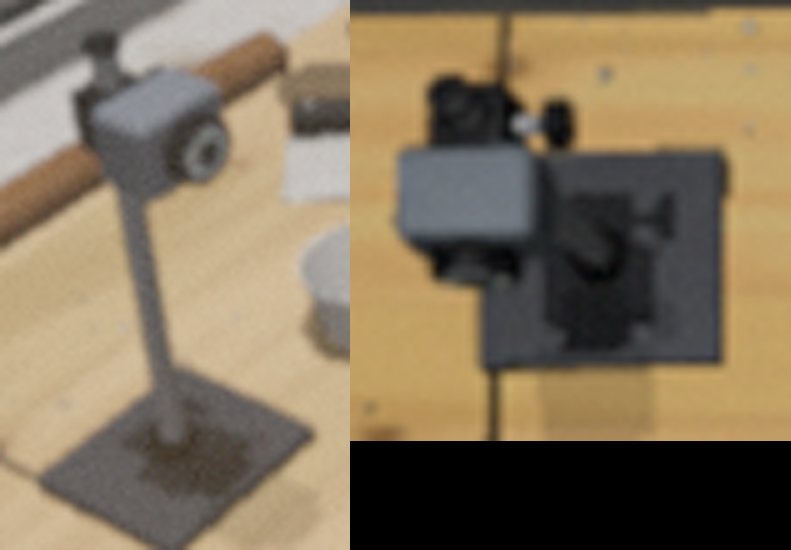

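c1 and c2 show the wanted block-head pump in the right slot, roughly 45 mm from its opening. The round-knob pump is in the left slot, and the green look-alikes stand beside the rack. c3 shows the lens at side pixel (226,205) and the barrel at top pixel ~(213,169).

```bash
cat > m.py <<'E'
from h import *
T=robot.get_image('top');S=robot.get_image('side')
c1=lambda x,y:((x+.5)/7-.5+305,(y+.5)/7-.5+170)
c2=lambda x,y:((x+.5)/6-.5+295,(y+.5)/6-.5+145)
c3s=lambda x,y:((x+.5)/5-.5+185,(y+.5)/5-.5+175)
c3t=lambda x,y:((x-350+.5)/7-.5+195,(y+.5)/7-.5+130)
np.set_printoptions(precision=1,suppress=True)
print('plate top');Q=np.array([onplane(T,*c1(*p),110) for p in[(150,57),(733,168),(665,565),(78,438)]]);print(Q,np.linalg.norm(Q-np.roll(Q,-1,0),axis=1),Q.mean(0))
Q2=np.array([onplane(S,*c2(*p),110) for p in[(50,275),(285,400),(595,215)]]);print('side',Q2,np.linalg.norm(np.diff(Q2,axis=0),axis=1))
for n,l in(('L',[(205,330),(288,348),(275,430),(188,410)]),('R',[(490,390),(580,405),(570,490),(482,475)])):
    print(n,np.mean([onplane(T,*c1(*p),110) for p in l],0))
print('slotends',onplane(T,*c1(287,130),110),onplane(T,*c1(562,148),110))
print('head top',onplane(T,*c1(583,273),174),onplane(S,*c2(398,90),174))
H=np.array([onplane(T,*c1(*p),174) for p in[(560,226),(620,232),(608,325),(553,318)]]);print(H,np.linalg.norm(H-np.roll(H,-1,0),axis=1))
print('cap side center z~124',onplane(S,*c2(378,183),124))
print('spout tip', tri([ray(T,*c1(588,142)),ray(S,*c2(292,97))]))
print('round', onplane(T,*c1(270,230),157))
F=np.array([onplane(T,*c3t(*p),10) for p in[(487,152),(723,152),(723,364),(487,366)]]);print('foot',F,np.linalg.norm(F-np.roll(F,-1,0),axis=1),F.mean(0))
F=np.array([onplane(S,*c3s(*p),10) for p in[(40,480),(180,555),(315,435),(185,368)]]);print('footS',F,np.linalg.norm(F-np.roll(F,-1,0),axis=1))
print('postfoot',onplane(S,*c3s(172,440),10),onplane(T,*c3t(600,268),10))
r1=ray(T,*c3t(478,276));r2=ray(S,*c3s(207,150));P=tri([r1,r2]);print('lens',P,proj(T,P),c3t(478,276),proj(S,P),c3s(207,150))
z=P[2]
B=np.array([onplane(T,*c3t(*p),z+21) for p in[(400,148),(535,148),(540,240),(405,242)]]);print('box',B,np.linalg.norm(B-np.roll(B,-1,0),axis=1))
for zz in(190,200,210,220,230):print(zz,onplane(S,*c3s(207,150),zz),onplane(T,*c3t(478,276),zz))
print('shelf edge px->z?',[onplane(T,250,127,z) for z in(200,300,400)])
for n,l,zz in(('cup',(277,166),47),('bowl',(272,249),64),('tape',(215,246),48)):print(n,onplane(T,*l,zz))
E
python3 m.py
```

```text
plate top
[[ 630.5  -55.6  110. ]
 [ 581.6 -292.7  110. ]
 [ 421.2 -258.3  110. ]
 [ 474.5  -24.5  110. ]] [242.2 164.  239.9 159.1] [ 527.  -157.8  110. ]
side [[ 627.   -53.5  110. ]
 [ 475.   -22.7  110. ]
 [ 424.4 -257.3  110. ]] [155.1 239.9]
L [497.4 -89.7 110. ]
R [ 471.7 -206.4  110. ]
slotends [ 599.4 -111.2  110. ] [ 590.7 -223.3  110. ]
head top [ 530.8 -219.1  174. ] [ 521.  -213.8  174. ]
[[ 549.1 -210.9  174. ]
 [ 546.5 -233.9  174. ]
 [ 510.7 -227.9  174. ]
 [ 513.6 -207.   174. ]] [23.1 36.3 21.1 35.7]
cap side center z~124 [ 523.5 -203.1  124. ]
spout tip [ 588.  -227.3  145.4]
round [ 551.3 -100.6  157. ]
foot [[740.6 294.7  10. ]
 [739.4 188.2  10. ]
 [641.9 186.6  10. ]
 [642.2 291.9  10. ]] [106.5  97.5 105.2  98.4] [691.1 240.3  10. ]
footS [[733.8 297.6  10. ]
 [634.5 295.7  10. ]
 [637.4 193.5  10. ]
 [735.3 192.   10. ]] [ 99.3 102.3  98.  105.6]
postfoot [698.5 238.2  10. ] [686.4 242.5  10. ]
lens [633.5 240.7 221. ] (np.float64(212.94684689765884), np.float64(169.11656846938067)) (212.85714285714286, 169.0) (np.float64(225.83626923825508), np.float64(204.5599105776865)) (226.0, 204.6)
box [[677.4 265.4 242. ]
 [676.8 215.8 242. ]
 [642.1 213.  242. ]
 [641.9 262.4 242. ]] [49.6 34.8 49.3 35.6]
190 [669.7 209.  190. ] [641.1 249.2 190. ]
200 [657.9 219.2 200. ] [638.8 246.5 200. ]
210 [646.  229.4 210. ] [636.4 243.8 210. ]
220 [634.2 239.6 220. ] [634.1 241.2 220. ]
230 [622.4 249.8 230. ] [631.7 238.5 230. ]
shelf edge px->z? [array([753.8, 149.5, 200. ]), array([719.5, 132. , 300. ]), array([685.1, 114.6, 400. ])]
cup [681.8  92.   47. ]
bowl [430.3 103.6  64. ]
tape [441.5 273.9  48. ]
```

The wanted pump is at about (531,-219), with yaw about -8°. The rack yaw is about -12°, the right opening is at (471,-207), and the lens is at (633.5,240.7,221) facing -x. The tool cannot pitch, so I'll tilt the pump in the grip by pressing its tube lightly against the rack's edge.

```bash
cat > k.py <<'E'
from h import *
import sys
# usage: k.py cx cy cz cyaw  tx ty tz tyaw : commanded pose -> target, tool down; yaw = world angle of tool x (deg)
def inc(c,t):
    a=np.radians(c[3]); d=np.subtract(t[:3],c[:3])
    X=np.array([np.cos(a),np.sin(a),0]);Y=np.array([np.sin(a),-np.cos(a),0])
    return [round(float(v),1) for v in(d@X,d@Y,-d[2],-(t[3]-c[3]))]
def pose(o):
    M=rot(o['orientation']);return np.r_[o['tcp_pos'],np.degrees(np.arctan2(M[1,0],M[0,0]))]
if __name__=='__main__':
    v=[float(x) for x in sys.argv[1:]]
    for i in range(0,len(v)-7,4): print(inc(v[i:i+4],v[i+4:i+8]))
E
python3 - <<'E'
from h import *
from k import *
np.set_printoptions(precision=1,suppress=True)
o=robot.get_obs();print(pose(o))
c=[179.2,-598.75,242.3,16.66]
print(inc(c,[530.8,-219.4,242.3,-8]),inc([530.8,-219.4,242.3,-8],[530.8,-219.4,146,-8]))
T=robot.get_image('top')
for p in[(447,222),(443,188)]:print(onplane(T,*p,100),onplane(T,*p,170))
E
```

```text
[ 179.1 -598.4  241.6   16.7]
[445.6, -262.6, -0.0, 24.7] [0.0, 0.0, 96.3, 0.0]
[ 499.9 -398.7  100. ] [ 493.3 -376.7  170. ]
[ 598.4 -393.   100. ] [ 585.9 -371.3  170. ]
```

Call:
send_rows --increments '[{"dx": 55,"dy": -33,"dz": -20,"yaw": 3,"fingers": 0},{"dx": 110,"dy": -66,"dz": -20,"yaw": 6,"fingers": 0},{"dx": 165,"dy": -98,"dz": -20,"yaw": 9,"fingers": 0},{"dx": 220,"dy": -130,"dz": -20,"yaw": 12,"fingers": 0},{"dx": 275,"dy": -162,"dz": -20,"yaw": 15,"fingers": 0},{"dx": 330,"dy": -195,"dz": -20,"yaw": 18,"fingers": 0},{"dx": 390,"dy": -230,"dz": -20,"yaw": 21,"fingers": 0},{"dx": 445.6,"dy": -262.6,"dz": -20,"yaw": 24.7,"fingers": 0}]'

```text
time_s: 1.25
tcp_pos: [518.3, -232.4, 262.5]
orientation: [3.133, -0.223, 0.001]
force: [0.7, -1.0, -0.6]
opening: 0.999
gripper_force: 0.0
```

Call:
send_rows --increments '[{"dz": 0,"fingers": 0},{"dz": 15,"fingers": 0},{"dz": 40,"fingers": 0},{"dz": 65,"fingers": 0},{"dz": 90,"fingers": 0},{"dz": 108,"fingers": 0},{"dz": 116,"fingers": 0},{"dz": 116,"fingers": 0}]'

```text
invalid input at $.increments[0]: expected keys dx, dy, dz, yaw, fingers
```

Run:
```python
from h import *
from k import *
np.set_printoptions(precision=1,suppress=True)
t=snap('top','t1.png');s=snap('side','s1.png')
print(pose(robot.get_obs()),robot.get_obs()['force'])
a=cv2.imread('pics/t1.png');b=cv2.imread('pics/s1.png')
c=np.hstack([cv2.resize(a[165:255,320:420],(400,360),interpolation=cv2.INTER_CUBIC),cv2.resize(b[110:200,300:400],(400,360),interpolation=cv2.INTER_CUBIC)])
cv2.imwrite('pics/c4.png',c)
```

```text
[ 520.2 -229.1  262.3   -7.7] [-0.1  0.1 -0.7]
```

View pics/c4.png

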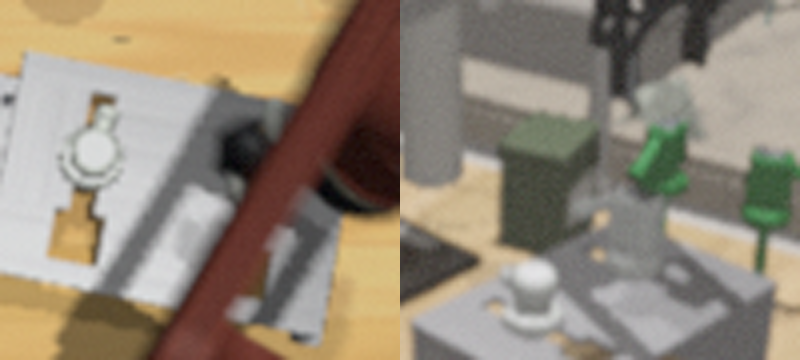

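The crops show the gripper still short of the pump and nothing disturbed. The last shift was only partly reached, so I'll correct from the measured pose.

Call:
send_rows --increments '[{"dx": 9.2,"dy": -11,"dz": 0,"yaw": 0,"fingers": 0},{"dx": 9.2,"dy": -11,"dz": 15,"yaw": 0,"fingers": 0},{"dx": 9.2,"dy": -11,"dz": 35,"yaw": 0,"fingers": 0},{"dx": 9.2,"dy": -11,"dz": 50,"yaw": 0,"fingers": 0},{"dx": 9.2,"dy": -11,"dz": 60,"yaw": 0,"fingers": 0},{"dx": 9.2,"dy": -11,"dz": 64,"yaw": 0,"fingers": 0},{"dx": 9.2,"dy": -11,"dz": 64,"yaw": 0,"fingers": 0},{"dx": 9.2,"dy": -11,"dz": 64,"yaw": 0,"fingers": 0}]'

```text
time_s: 2.35
tcp_pos: [528.2, -224.7, 199.1]
orientation: [3.133, -0.22, 0.002]
force: [0.2, 0.2, -0.1]
opening: 1.0
gripper_force: 0.0
```

Run:
```python
from h import *
from k import *
np.set_printoptions(precision=1,suppress=True)
o=robot.get_obs();p=pose(o);print(p,o['qd'].max(),inc(p,[530.8,-219.6,146,-8]))
```

```text
[ 528.2 -224.7  199.1   -8. ] 0.001289025099251253 [1.9, -5.4, 53.1, -0.0]
```

Call:
send_rows --increments '[{"dx": 1.9,"dy": -5.4,"dz": 0,"yaw": 0,"fingers": 0},{"dx": 1.9,"dy": -5.4,"dz": 0,"yaw": 0,"fingers": 0},{"dx": 1.9,"dy": -5.4,"dz": 5,"yaw": 0,"fingers": 0},{"dx": 1.9,"dy": -5.4,"dz": 10,"yaw": 0,"fingers": 0},{"dx": 1.9,"dy": -5.4,"dz": 10,"yaw": 0,"fingers": 0},{"dx": 1.9,"dy": -5.4,"dz": 10,"yaw": 0,"fingers": 0},{"dx": 1.9,"dy": -5.4,"dz": 10,"yaw": 0,"fingers": 0},{"dx": 1.9,"dy": -5.4,"dz": 10,"yaw": 0,"fingers": 0}]'

```text
time_s: 3.35
tcp_pos: [530.5, -219.5, 188.5]
orientation: [3.134, -0.22, 0.0]
force: [-0.9, -0.8, -0.3]
opening: 0.996
gripper_force: 0.0
```

Run:
```python
from h import *
from k import *
np.set_printoptions(precision=1,suppress=True)
o=robot.get_obs();p=pose(o);print(p,o['qd'].max(),inc(p,[530.8,-219.6,146,-8]))
```

```text
[ 530.5 -219.5  188.5   -8. ] 0.0018980225289180312 [0.3, 0.0, 42.5, -0.0]
```

Call:
send_rows --increments '[{"dx": 0.3,"dy": 0,"dz": 8,"yaw": 0,"fingers": 0},{"dx": 0.3,"dy": 0,"dz": 18,"yaw": 0,"fingers": 0},{"dx": 0.3,"dy": 0,"dz": 28,"yaw": 0,"fingers": 0},{"dx": 0.3,"dy": 0,"dz": 36,"yaw": 0,"fingers": 0},{"dx": 0.3,"dy": 0,"dz": 41,"yaw": 0,"fingers": 0},{"dx": 0.3,"dy": 0,"dz": 42,"yaw": 0,"fingers": 0},{"dx": 0.3,"dy": 0,"dz": 42,"yaw": 0,"fingers": 0.2},{"dx": 0.3,"dy": 0,"dz": 42,"yaw": 0,"fingers": 0.3}]'

```text
time_s: 4.35
tcp_pos: [530.9, -219.6, 146.7]
orientation: [3.134, -0.22, 0.001]
force: [0.4, -0.3, -0.4]
opening: 0.699
gripper_force: 0.0
```

Call:
send_rows --grip_force 40 --increments '[{"dx": 0,"dy": 0,"dz": 0,"yaw": 0,"fingers": 0.45},{"dx": 0,"dy": 0,"dz": 0,"yaw": 0,"fingers": 0.55},{"dx": 0,"dy": 0,"dz": 0,"yaw": 0,"fingers": 0.65},{"dx": 0,"dy": 0,"dz": 0,"yaw": 0,"fingers": 0.7},{"dx": 0,"dy": 0,"dz": 0,"yaw": 0,"fingers": 0.8},{"dx": 0,"dy": 0,"dz": 0,"yaw": 0,"fingers": 1},{"dx": 0,"dy": 0,"dz": 0,"yaw": 0,"fingers": 1},{"dx": 0,"dy": 0,"dz": 0,"yaw": 0,"fingers": 1}]'

```text
time_s: 5.35
tcp_pos: [530.8, -219.5, 146.4]
orientation: [3.134, -0.22, 0.0]
force: [0.8, -0.6, 1.9]
opening: 0.299
gripper_force: 39.5
```

Run:
```python
from h import *
from k import *
np.set_printoptions(precision=1,suppress=True)
o=robot.get_obs();p=pose(o);print(p,o['force'],o['opening'],inc(p,[471,-206.8,p[2]+2,-8]))
```

```text
[ 530.8 -219.5  146.4   -8. ] [ 0.8 -0.6  1.9] 0.2994571726859251 [-61.0, -4.2, -2.0, -0.0]
```

Gripped on 26 mm as expected. I'll lift it slightly and slide it along the slot.

Call:
send_rows --increments '[{"dx": 0,"dy": 0,"dz": -2,"yaw": 0,"fingers": 1},{"dx": -8,"dy": -0.5,"dz": -2,"yaw": 0,"fingers": 1},{"dx": -18,"dy": -1.2,"dz": -2,"yaw": 0,"fingers": 1},{"dx": -30,"dy": -2.1,"dz": -2,"yaw": 0,"fingers": 1},{"dx": -42,"dy": -2.9,"dz": -2,"yaw": 0,"fingers": 1},{"dx": -52,"dy": -3.6,"dz": -2,"yaw": 0,"fingers": 1},{"dx": -61,"dy": -4.2,"dz": -2,"yaw": 0,"fingers": 1},{"dx": -61,"dy": -4.2,"dz": -2,"yaw": 0,"fingers": 1}]'

```text
time_s: 6.35
tcp_pos: [470.4, -206.7, 148.4]
orientation: [3.134, -0.221, 0.0]
force: [0.4, -0.0, -1.6]
opening: 0.298
gripper_force: 39.4
```

Run:
```python
from h import *
from k import *
np.set_printoptions(precision=1,suppress=True)
o=robot.get_obs();p=pose(o);print(p,o['force'],o['opening'],inc(p,[471,-206.8,p[2],-8]))
t=snap('top','t2.png');s=snap('side','s2.png')
a=cv2.imread('pics/t2.png');b=cv2.imread('pics/s2.png')
c=np.hstack([cv2.resize(a[165:255,320:420],(400,360),interpolation=cv2.INTER_CUBIC),cv2.resize(b[130:220,315:415],(400,360),interpolation=cv2.INTER_CUBIC)])
cv2.imwrite('pics/c5.png',c)
```

```text
[ 470.4 -206.7  148.4   -8.1] [ 0.4 -0.  -1.6] 0.2984381437909803 [0.6, 0.0, -0.0, -0.1]
```

View pics/c5.png

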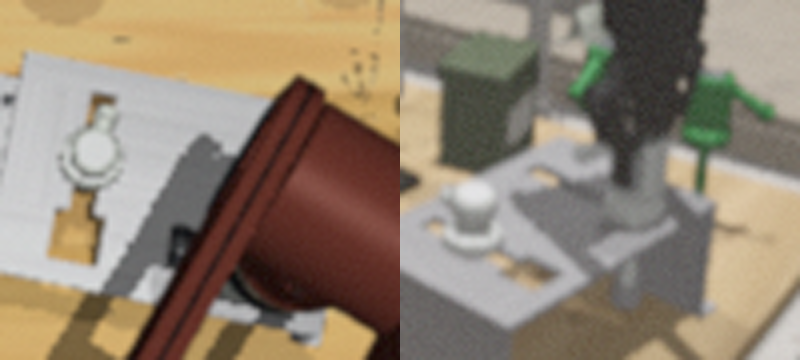

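c5 shows the pump held at the opening, with its tube and foot visible under the plate and the force only its weight. I'll draw it up slowly.

Call:
send_rows --increments '[{"dx": 0.5,"dy": 0,"dz": -10,"yaw": 0,"fingers": 1},{"dx": 0.5,"dy": 0,"dz": -22,"yaw": 0,"fingers": 1},{"dx": 0.5,"dy": 0,"dz": -34,"yaw": 0,"fingers": 1},{"dx": 0.5,"dy": 0,"dz": -44,"yaw": 0,"fingers": 1},{"dx": 0.5,"dy": 0,"dz": -50,"yaw": 0,"fingers": 1},{"dx": 0.5,"dy": 0,"dz": -54,"yaw": 0,"fingers": 1},{"dx": 0.5,"dy": 0,"dz": -58,"yaw": 0,"fingers": 1},{"dx": 0.5,"dy": 0,"dz": -62,"yaw": 0,"fingers": 1}]'

```text
time_s: 7.45
tcp_pos: [471.2, -206.8, 210.2]
orientation: [-3.134, 0.22, 0.001]
force: [-0.1, 0.3, -1.2]
opening: 0.299
gripper_force: 39.3
```

Call:
send_rows --increments '[{"dx": 0,"dy": 0,"dz": -5,"yaw": 0,"fingers": 1},{"dx": 0,"dy": 0,"dz": -11,"yaw": 0,"fingers": 1},{"dx": 0,"dy": 0,"dz": -18,"yaw": 0,"fingers": 1},{"dx": 0,"dy": 0,"dz": -26,"yaw": 0,"fingers": 1},{"dx": 0,"dy": 0,"dz": -38,"yaw": 0,"fingers": 1},{"dx": 0,"dy": 0,"dz": -50,"yaw": 0,"fingers": 1},{"dx": 0,"dy": 0,"dz": -62,"yaw": 0,"fingers": 1},{"dx": 0,"dy": 0,"dz": -70,"yaw": 0,"fingers": 1}]'

```text
time_s: 8.45
tcp_pos: [471.6, -207.0, 281.5]
orientation: [3.133, -0.22, 0.002]
force: [0.5, 0.6, -0.9]
opening: 0.303
gripper_force: 39.3
```

```bash
python3 k.py 471.6 -207 281.5 -8 509.3 -0.7 281.5 78
```

```text
[8.6, -209.5, -0.0, -86.0]
```

Call:
send_rows --increments '[{"dx": 1,"dy": -20,"dz": 0,"yaw": -8,"fingers": 1},{"dx": 2,"dy": -50,"dz": 0,"yaw": -18,"fingers": 1},{"dx": 3,"dy": -80,"dz": 0,"yaw": -28,"fingers": 1},{"dx": 4,"dy": -110,"dz": 0,"yaw": -38,"fingers": 1},{"dx": 5,"dy": -140,"dz": 0,"yaw": -48,"fingers": 1},{"dx": 6,"dy": -170,"dz": 0,"yaw": -58,"fingers": 1},{"dx": 8,"dy": -195,"dz": 0,"yaw": -68,"fingers": 1},{"dx": 8.6,"dy": -209.5,"dz": 0,"yaw": -78,"fingers": 1}]'

```text
time_s: 9.45
tcp_pos: [509.3, 0.6, 280.5]
orientation: [-2.568, -1.81, -0.0]
force: [-0.4, 0.5, -0.3]
opening: 0.299
gripper_force: 39.5
```

Run:
```python
from h import *
from k import *
np.set_printoptions(precision=1,suppress=True)
robot.get_image('top')
o=robot.get_obs();p=pose(o);print(p,o['force'],o['qd'].max(),o['opening'],inc(p,[509.3,-0.7,179.5,78]))
```

```text
[509.4   1.8 280.5  70.8] [-0.6  1.3 -1.4] 0.2336782815759901 0.29962764220327254 [-2.4, 0.7, 101.0, -7.2]
```

Call:
send_rows --increments '[{"dx": -2.4,"dy": 0.7,"dz": 5,"yaw": -7.2,"fingers": 1},{"dx": -2.4,"dy": 0.7,"dz": 25,"yaw": -7.2,"fingers": 1},{"dx": -2.4,"dy": 0.7,"dz": 45,"yaw": -7.2,"fingers": 1},{"dx": -2.4,"dy": 0.7,"dz": 65,"yaw": -7.2,"fingers": 1},{"dx": -2.4,"dy": 0.7,"dz": 82,"yaw": -7.2,"fingers": 1},{"dx": -2.4,"dy": 0.7,"dz": 94,"yaw": -7.2,"fingers": 1},{"dx": -2.4,"dy": 0.7,"dz": 101,"yaw": -7.2,"fingers": 1},{"dx": -2.4,"dy": 0.7,"dz": 101,"yaw": -7.2,"fingers": 1}]'

```text
time_s: 10.5
tcp_pos: [508.9, -3.1, 179.0]
orientation: [-2.456, -1.959, 0.001]
force: [0.1, 0.4, -0.3]
opening: 0.299
gripper_force: 39.4
```

Run:
```python
from h import *
from k import *
np.set_printoptions(precision=1,suppress=True)
o=robot.get_obs();p=pose(o);a=np.radians(-12)
d=p[:2]-[527,-157.8];print(p,o['force'],'rack xy',d@[np.cos(a),np.sin(a)],d@[-np.sin(a),np.cos(a)],o['wrist_torque'])
```

```text
[508.9  -3.1 179.   77.1] [ 0.1  0.4 -0.3] rack xy -49.87828912844014 147.5422109548082 [0. 0. 0.]
```

Call:
send_rows --grip_force 20 --increments '[{"dx": -8,"dy": 0,"dz": 0,"yaw": -0.9,"fingers": 1},{"dx": -14,"dy": 0,"dz": 0,"yaw": -0.9,"fingers": 1},{"dx": -20,"dy": 0,"dz": 0,"yaw": -0.9,"fingers": 1},{"dx": -26,"dy": 0,"dz": 0,"yaw": -0.9,"fingers": 1},{"dx": -31,"dy": 0,"dz": 0,"yaw": -0.9,"fingers": 1},{"dx": -36,"dy": 0,"dz": 0,"yaw": -0.9,"fingers": 1},{"dx": -40,"dy": 0,"dz": 0,"yaw": -0.9,"fingers": 1},{"dx": -40,"dy": 0,"dz": 0,"yaw": -0.9,"fingers": 1}]'

```text
time_s: 11.5
tcp_pos: [499.9, -42.2, 179.1]
orientation: [-2.44, -1.978, 0.0]
force: [0.7, 3.9, -1.1]
opening: 0.299
gripper_force: 39.2
```

Run:
```python
from h import *
from k import *
np.set_printoptions(precision=1,suppress=True)
s=snap('side','s3.png')
o=robot.get_obs();p=pose(o);a=np.radians(-12)
d=p[:2]-[527,-157.8];print(p,o['force'],o['wrist_torque'],'rack xy',d@[np.cos(a),np.sin(a)],d@[-np.sin(a),np.cos(a)])
g=p[:3]+[0,0,5.6];print(proj(s,g))
u,v=map(int,proj(s,g));b=s['img'][v-55:v+65,u-60:u+60,::-1]
cv2.imwrite('pics/c6.png',cv2.resize(b,None,fx=5,fy=5,interpolation=cv2.INTER_CUBIC));print(u-60,v-55)
```

```text
[499.9 -42.2 179.1  78.1] [ 1.6  2.7 -1.4] [ 0.8 -0.4 -0.1] rack xy -50.510991987647394 107.4645292667661
(np.float64(338.69037424549197), np.float64(182.1147991461559))
278 127
```

View pics/c6.png

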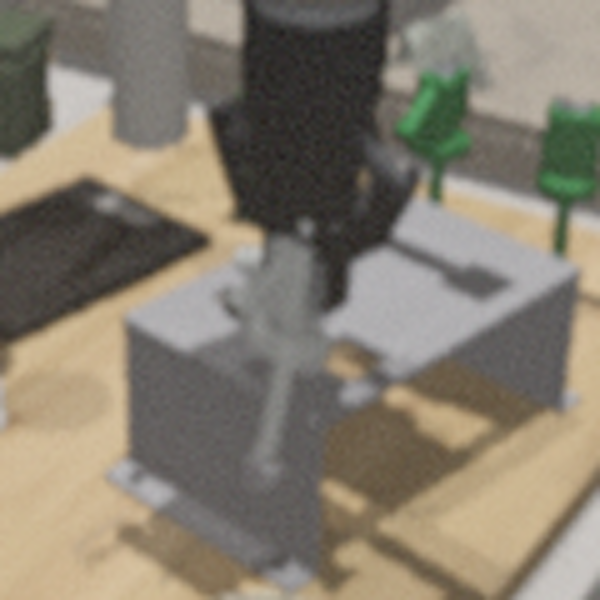

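c6 shows the tube leaning on the plate's edge, with the foot at (265,470) in the crop swung outward and only about 3 N of force. The pump is pivoting in the grip as intended, so I'll continue to 30°.

Call:
send_rows --grip_force 25 --increments '[{"dx": -4,"dy": 0,"dz": 0,"yaw": 0,"fingers": 1},{"dx": -8,"dy": 0,"dz": 0,"yaw": 0,"fingers": 1},{"dx": -12,"dy": 0,"dz": 0,"yaw": 0,"fingers": 1},{"dx": -16,"dy": 0,"dz": 0,"yaw": 0,"fingers": 1},{"dx": -20,"dy": 0,"dz": 0,"yaw": 0,"fingers": 1},{"dx": -23,"dy": 0,"dz": 0,"yaw": 0,"fingers": 1},{"dx": -25,"dy": 0,"dz": 0,"yaw": 0,"fingers": 1},{"dx": -25,"dy": 0,"dz": 0,"yaw": 0,"fingers": 1}]'

```text
time_s: 12.55
tcp_pos: [494.6, -66.5, 179.2]
orientation: [-2.44, -1.978, 0.001]
force: [-0.1, 3.6, 0.1]
opening: 0.298
gripper_force: 38.7
```

Run:
```python
from h import *
from k import *
np.set_printoptions(precision=1,suppress=True)
o=robot.get_obs();p=pose(o);a=np.radians(-12)
d=p[:2]-[527,-157.8];print(p,o['force'],o['wrist_torque'],'rack xy',d@[np.cos(a),np.sin(a)],d@[-np.sin(a),np.cos(a)])
q=np.r_[p[:2]+45*np.array([np.cos(np.radians(78)),np.sin(np.radians(78))]),p[2],78];print(q)
print(inc(q,[501.7,240.7,q[2]+80,0]))
```

```text
[494.6 -66.5 179.2  78.1] [-0.1  3.6  0.1] [1.  0.1 0. ] rack xy -50.70500681853942 82.54426984839891
[503.9 -22.5 179.2  78. ]
[257.0, -56.9, -80.0, 78.0]
```

Call:
send_rows --grip_force 60 --increments '[{"dx": 5,"dy": 0,"dz": 0,"yaw": 0,"fingers": 1},{"dx": 15,"dy": 0,"dz": 0,"yaw": 0,"fingers": 1},{"dx": 30,"dy": 0,"dz": -5,"yaw": 0,"fingers": 1},{"dx": 48,"dy": 0,"dz": -15,"yaw": 0,"fingers": 1},{"dx": 68,"dy": 0,"dz": -28,"yaw": 0,"fingers": 1},{"dx": 85,"dy": 0,"dz": -40,"yaw": 0,"fingers": 1},{"dx": 98,"dy": 0,"dz": -50,"yaw": 0,"fingers": 1},{"dx": 100,"dy": 0,"dz": -55,"yaw": 0,"fingers": 1}]'

```text
time_s: 13.55
tcp_pos: [516.1, 32.2, 235.3]
orientation: [2.438, 1.98, 0.001]
force: [-0.1, -0.2, -1.2]
opening: 0.297
gripper_force: 62.7
```

Run:
```python
from h import *
from k import *
np.set_printoptions(precision=1,suppress=True)
robot.get_image('side')
o=robot.get_obs();p=pose(o)
print(p,o['force'],inc(p,[430,240.7,235,0]))
```

```text
[516.2  31.8 235.6  78.1] [ 1.   0.1 -1.1] [186.6, -127.3, 0.6, 78.1]
```

Call:
send_rows --increments '[{"dx": 15,"dy": -15,"dz": 0,"yaw": 8,"fingers": 1},{"dx": 40,"dy": -35,"dz": 0,"yaw": 18,"fingers": 1},{"dx": 70,"dy": -55,"dz": 0,"yaw": 28,"fingers": 1},{"dx": 100,"dy": -75,"dz": 0,"yaw": 38,"fingers": 1},{"dx": 130,"dy": -95,"dz": 0,"yaw": 48,"fingers": 1},{"dx": 155,"dy": -112,"dz": 0,"yaw": 58,"fingers": 1},{"dx": 177,"dy": -122,"dz": 0,"yaw": 68,"fingers": 1},{"dx": 186.6,"dy": -127.3,"dz": 0,"yaw": 78,"fingers": 1}]'

```text
time_s: 14.6
tcp_pos: [429.2, 240.7, 233.9]
orientation: [3.141, -0.007, -0.001]
force: [1.0, -0.0, -1.6]
opening: 0.297
gripper_force: 62.6
```

Run:
```python
from h import *
from k import *
np.set_printoptions(precision=1,suppress=True)
robot.get_image('top')
robot.get_image('top')
s=snap('side','s4.png');t=snap('top','t4.png')
o=robot.get_obs();p=pose(o)
print(p,o['force'])
g=p[:3]+[0,0,5.6]
S=[int(x) for x in proj(s,g+[60,0,0])];Tt=[int(x) for x in proj(t,g+[30,0,0])];print(S,Tt)
b=s['img'][max(0,S[1]-60):S[1]+60,S[0]-50:S[0]+50,::-1];c=t['img'][Tt[1]-60:Tt[1]+60,Tt[0]-25:Tt[0]+25,::-1]
print(b.shape,c.shape,S[0]-50,max(0,S[1]-60),Tt[0]-25,Tt[1]-60)
cv2.imwrite('pics/c7.png',cv2.resize(np.hstack([b,c]),None,fx=5,fy=5,interpolation=cv2.INTER_CUBIC))
```

```text
[429.7 239.6 234.    0.3] [ 0.2  0.1 -0.7]
[275, 217] [209, 235]
(120, 100, 3) (120, 50, 3) 225 157 184 175
```

View pics/c7.png

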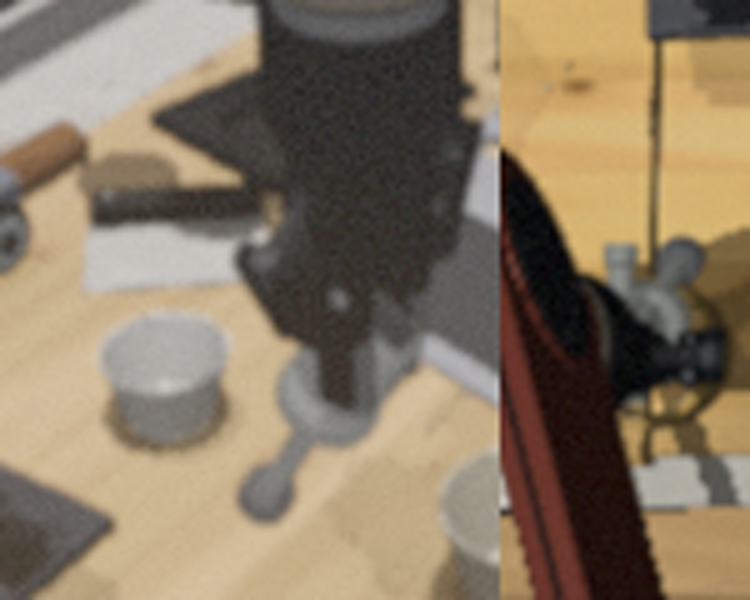

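c7 shows the pump held tipped, with the foot at side (279,255) and top (220,227), and the spout tip at top (208,225). I'll compute the tilt from those.

Run:
```python
from h import *
from k import *
np.set_printoptions(precision=1,suppress=True)
o=robot.get_obs();p=pose(o);T=robot.get_image('top');S=robot.get_image('side')
c=lambda x,y,ox,oy:((x+.5)/5-.5+ox,(y+.5)/5-.5+oy)
fs=c(267,493,225,157);ft=c(684,260,184-100,175);sp=c(621,246,184-100,175);cap=c(330,397,225,157)
F=tri([ray(S,*fs),ray(T,*ft)]);print('obs',fs,ft,sp,cap);g=p[:3]+[0,0,5.6];print(p,'foot-g',F-g,proj(S,F),proj(T,F))
for th in(20,25,30,35):
    a=np.radians(th);X=np.array([np.cos(a),0,np.sin(a)]);Z=np.array([-np.sin(a),0,np.cos(a)])
    f=g-117*Z;m=g+53.7*X-10.5*Z;k=g-35*Z
    print(th,'footS',np.r_[proj(S,f)],'footT',np.r_[proj(T,f)],'mouthT',np.r_[proj(T,m)],'capS',np.r_[proj(S,k)])
# segmentation of foot in side image: bluish-grey pixels vs wood
I=S['img'].astype(int);b=(I[:,:,2]-I[:,:,0]>-12)
roi=np.zeros(b.shape,bool);roi[240:268,268:292]=1
ys,xs=np.nonzero(b&roi);print(xs.min(),xs.max(),ys.min(),ys.max(),xs.mean(),ys.mean(),len(xs))
```

```text
obs (278.0, 255.2) (220.4, 226.6) (207.8, 223.8) (290.6, 236.0)
[429.7 239.6 234.    0.3] foot-g [  61.2   -1.6 -103.6] (np.float64(278.02258748206134), np.float64(255.2041132666191)) (np.float64(220.39027949535438), np.float64(226.5842026946827))
20 footS [285.3 261.3] footT [220.2 234.4] mouthT [208.8 225.6] capS [294.6 238.3]
25 footS [281.8 258.4] footT [219.9 230.9] mouthT [208.3 225.8] capS [293.4 237.4]
30 footS [278.5 255.3] footT [219.6 227.5] mouthT [207.8 226.2] capS [292.3 236.4]
35 footS [275.3 252. ] footT [219.2 224.2] mouthT [207.2 226.7] capS [291.3 235.4]
274 291 240 259 281.7557251908397 249.53435114503816 131
```

Tilt is about 30°. Approaching the lens now.

Call:
send_rows --increments '[{"dx": 5,"dy": -0.5,"dz": 8,"yaw": 0.3,"fingers": 1},{"dx": 15,"dy": -1.1,"dz": 16,"yaw": 0.3,"fingers": 1},{"dx": 27,"dy": -1.1,"dz": 24,"yaw": 0.3,"fingers": 1},{"dx": 40,"dy": -1.1,"dz": 31,"yaw": 0.3,"fingers": 1},{"dx": 52,"dy": -1.1,"dz": 36.4,"yaw": 0.3,"fingers": 1},{"dx": 62,"dy": -1.1,"dz": 36.4,"yaw": 0.3,"fingers": 1},{"dx": 70,"dy": -1.1,"dz": 36.4,"yaw": 0.3,"fingers": 1},{"dx": 70,"dy": -1.1,"dz": 36.4,"yaw": 0.3,"fingers": 1}]'

```text
time_s: 15.9
tcp_pos: [500.4, 241.4, 198.2]
orientation: [-3.141, 0.007, -0.001]
force: [0.4, 0.4, -1.2]
opening: 0.296
gripper_force: 62.6
```

Run:
```python
from h import *
from k import *
np.set_printoptions(precision=1,suppress=True)
robot.get_image('top')
s=snap('side','s5.png');t=snap('top','t5.png')
o=robot.get_obs();p=pose(o);print(p,o['force'])
g=p[:3]+[0,0,5.6];a=np.radians(30);X=np.array([np.cos(a),0,np.sin(a)]);Z=np.array([-np.sin(a),0,np.cos(a)])
m=g+53.7*X-10.5*Z;print('mouth',m,'proj',proj(s,m),proj(t,m),'foot',proj(s,g-117*Z),proj(t,g-117*Z),'lens',proj(s,[633.5,240.7,221]),proj(t,[633.5,240.7,221]))
b=s['img'][175:280,185:275,::-1];c=t['img'][145:250,190:245,::-1]
cv2.imwrite('pics/c8.png',cv2.resize(np.hstack([b,c]),None,fx=5.5,fy=5.5,interpolation=cv2.INTER_CUBIC)[:600,:800])
```

```text
[499.5 241.4 198.1  -0.2] [ 0.8 -0.4 -0.9]
mouth [551.2 241.4 221.4] proj (np.float64(253.0054041225433), np.float64(216.04142842788184)) (np.float64(211.67823686122313), np.float64(200.30468555326604)) foot (np.float64(255.37591977084213), np.float64(256.419059744658)) (np.float64(222.64905353907267), np.float64(204.23059411377366)) lens (np.float64(225.8295717220191), np.float64(204.552337340314)) (np.float64(212.93016125370008), np.float64(169.11952527162768))
```

View pics/c8.png

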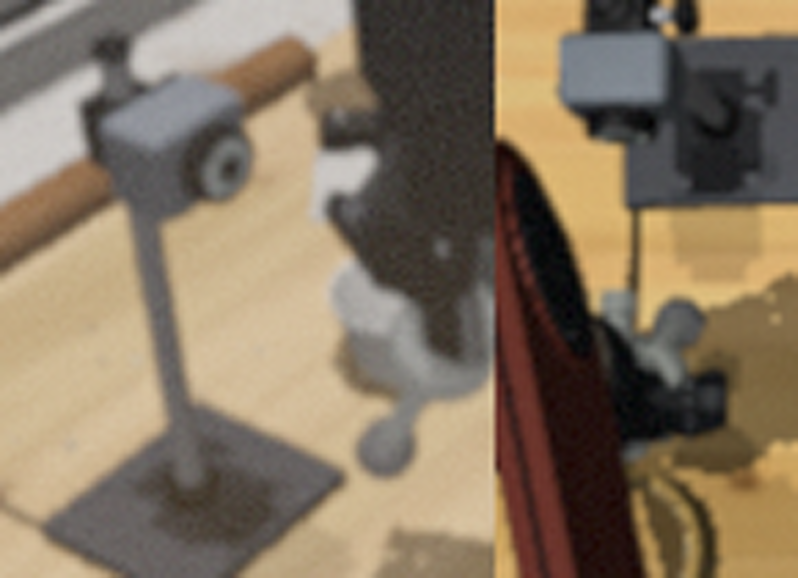

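In c8 the foot is at side (255.4,256.3), within a tenth of a pixel of the 30° prediction. The spout tip is at top (212.4,198), directly in front of the lens at (213,169). I'll check the centring numerically.

Run:
```python
from h import *
from k import *
np.set_printoptions(precision=1,suppress=True,linewidth=200)
t=robot.get_image('top');I=t['img'].astype(int)
o=robot.get_obs();p=pose(o);print(p)
sat=I.max(2)-I.min(2)
for r in range(193,206):print(r,list(sat[r,203:232]))
print('barrel lum')
for r in range(164,173):print(r,list(I[r,200:230].sum(2 if 0 else 1)//3))
for y in(238,240,242):print(y,proj(t,[633,y,221]),proj(t,[553,y,221]),proj(t,[553,y,227.5]),proj(t,[545,y,228]))
```

```text
[499.5 241.5 198.1  -0.2]
193 [np.int64(5), np.int64(34), np.int64(79), np.int64(106), np.int64(107), np.int64(104), np.int64(103), np.int64(103), np.int64(104), np.int64(102), np.int64(96), np.int64(72), np.int64(44), np.int64(77), np.int64(101), np.int64(104), np.int64(103), np.int64(104), np.int64(102), np.int64(102), np.int64(99), np.int64(98), np.int64(96), np.int64(89), np.int64(91), np.int64(91), np.int64(90), np.int64(90), np.int64(91)]
194 [np.int64(5), np.int64(19), np.int64(64), np.int64(95), np.int64(106), np.int64(104), np.int64(104), np.int64(105), np.int64(103), np.int64(104), np.int64(96), np.int64(66), np.int64(40), np.int64(78), np.int64(101), np.int64(104), np.int64(103), np.int64(104), np.int64(103), np.int64(103), np.int64(104), np.int64(104), np.int64(97), np.int64(92), np.int64(91), np.int64(89), np.int64(91), np.int64(90), np.int64(92)]
195 [np.int64(6), np.int64(6), np.int64(43), np.int64(84), np.int64(105), np.int64(102), np.int64(104), np.int64(104), np.int64(104), np.int64(104), np.int64(88), np.int64(54), np.int64(38), np.int64(77), np.int64(101), np.int6
[... 8194 characters left out ...]
.07311949994067), np.float64(199.64100991127847)) (np.float64(212.41560523010907), np.float64(199.25484792380215)) (np.float64(212.27333876545958), np.float64(202.318656249859))
240 (np.float64(213.19325316296266), np.float64(169.3039564819826)) (np.float64(212.2965437101473), np.float64(199.64973460403058)) (np.float64(211.63424309999363), np.float64(199.2636263710011)) (np.float64(211.49068190369167), np.float64(202.32744939311792))
242 (np.float64(212.4256804749721), np.float64(169.31257856904722)) (np.float64(211.51996784486062), np.float64(199.65845929763086)) (np.float64(210.85288089345147), np.float64(199.2724048190587)) (np.float64(210.70802496524345), np.float64(202.33624253723832))
```

The spout is centred within about 1 mm sideways, but the gap looks about 4 mm short. I'll back off slightly and hold.

Call:
send_rows --increments '[{"dx": -2,"dy": 0,"dz": 0,"yaw": 0,"fingers": 1},{"dx": -4,"dy": 0,"dz": 0,"yaw": 0,"fingers": 1},{"dx": -4,"dy": 0,"dz": 0,"yaw": 0,"fingers": 1},{"dx": -4,"dy": 0,"dz": 0,"yaw": 0,"fingers": 1},{"dx": -4,"dy": 0,"dz": 0,"yaw": 0,"fingers": 1},{"dx": -4,"dy": 0,"dz": 0,"yaw": 0,"fingers": 1},{"dx": -4,"dy": 0,"dz": 0,"yaw": 0,"fingers": 1},{"dx": -4,"dy": 0,"dz": 0,"yaw": 0,"fingers": 1}]'

```text
time_s: 17.1
tcp_pos: [495.7, 241.4, 197.9]
orientation: [3.142, -0.007, -0.0]
force: [-0.4, -1.1, -0.4]
opening: 0.294
gripper_force: 62.6
```

Run:
```python
from h import *
from k import *
t=robot.get_image('top');o=robot.get_obs();p=pose(o);print(p,o['opening'],abs(o['qd']).max())
I=t['img'].astype(int);sat=I.max(2)-I.min(2);print([int(x) for x in sat[194:204,210:214].mean(1)])
if abs(p[0]-495.7)<2 and abs(p[1]-241)<2: print(robot.sign_off())
```

```text
[ 4.95696321e+02  2.41370684e+02  1.97896979e+02 -2.38399826e-01] 0.2974296186692767 0.0018047731958244718
[102, 99, 98, 96, 83, 40, 5, 4, 5, 5]
the job is handed in; nothing more can be done
None
```

I drew the pump out through the wide opening and handed the job in holding it still, tipped back about 30°, with its outlet centred about 8 cm in front of the lens (I measured both from the images). I tilted it by pressing its tube lightly (under 4 N) against the rack's edge, and I saw no sign that the other pump, the camera or the other things moved.

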